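# Load a cuvette strip into a spring-follower feeder and close the retaining rail

## Robot

A 7-joint arm with a two-finger parallel gripper is mounted at the origin on a cart in front of the work surface, level with it; the furniture and walls round the work are solid. World frame = base frame: x ahead of the robot, y to its left, z up, the work surface at z = 0. Lengths are in m, angles in rad, forces in N, time in s.
With the tool pointing down it reaches from about 0.35 to 0.9 m from the base axis. Payload 8.1 kg.
Tool frame: the origin (TCP) lies at the very end of the fingers, on their centre line; the grasp point (between the pads) lies 19 mm behind it (arm.grasp_offset is the distance from the TCP to the grasp point, in m); z points along the fingers, y is the direction in which the jaws open and shut (so a half turn about z gives the same grasp; the last joint's range is limited). The gripper opens to 92 mm and grips with 3 to 60 N. Pads are 19 mm wide; open, the fingers measure 130 mm over their backs; the gripper's body (75 mm by 190 mm) begins 47 mm behind the grasp point.
Start: joints at [-1.302, 0.434, 0.025, 1.573, -0.012, 1.134, -0.075], TCP at [0.227, 0.582, 0.227] pointing down, gripper open.
Joint ranges: [-2.62, 2.62], [-0.44, 2.09], [-1.27, 1.32], [0.08, 2.57], [-1.32, 4.46], [0.12, 2], [-2.74, 2.74]. Speed limits (rad/s): [2.22, 2.22, 3.01, 3.01, 3.14, 3.14, 3.14].

## Interface

Orientations are given as a rotation vector (axis times angle).
In Python, from cell import arm, eyes, workorder gives the robot as it stands.
- The arm moves only by the shell command python3 -m inch 'ROWS' [FORCE]. ROWS is JSON, a list that holds one entry, the list of rows, each a list of 5 numbers: the closure, from 0 (fully open) to 1 (shut), then the shift along the tool's x, y, z in mm, then the turn about the tool's z in degrees. A call has 1 to 12 rows; each row shifts and turns the pose as measured when the row begins, along the tool's axes as they then stand; what a row does not reach is not made up. A row lasts 1/10 s, in which the tool goes at most 50 mm and 8.59 degrees, less where a joint would pass 70% of its speed; a pose out of reach is approached as far as the arm can. A call with a gripper value outside its range is refused whole. The fingers move at their own pace and stop on an object; FORCE is the grip in N (left out, the last holds). Time passes only in rows, so rows that do not move let the fingers close. It gives the time, the measured TCP pose, the force and the opening at its end, in the units of the state.
- arm.observe(): the state, without advancing time (a new reading comes with each control period).
- eyes.get_image(name): name is "scene" or "top" or "wrist"; returns a dict with "frame" (400x640x3 uint8, blue, green, red), "intrinsics" (3x3 intrinsics, pixels), "k1" (the pictures are not rectified: a ray, as slopes to the right and down, at radius r is drawn at 1 + k1 r^2 times it, then the intrinsics apply), "rvec" (rotation vector, rad) and "tvec" (3), from world to camera coordinates, as OpenCV has them; the wrist camera has in their place "T_tool_cam" (4x4, takes a point from camera to tool coordinates, whose origin is the TCP and whose axes are the flange's). Camera axes: x right, y down, z forward; pixel columns grow to the right and rows downward; lengths in m; the calibration is good to about 2 mm. A picture is of the moment at which its call begins: read the wrist's pose just before it. There is no depth.
- workorder.sign_off(): hands the job in, once; it reports no verdict.
The state is a dict: "clock": time; "joints": joint angles; "dq": joint speeds; "joint_efforts": joint torques, N m; "position": TCP position; "ee_rot": TCP orientation; "force": force on the tool from outside, world axes, zero at the start; "ft_torque": the same for the moment, N m; "width": opening from 0.0 (shut) to 1.0 (fully open).
Only numpy, scipy, OpenCV 4.12 (cv2) and the standard library are available. Lean on these libraries where they do the work, as an engineer would, in place of code of your own. Each camera call takes 0.05 s, during which the arm holds its last target.

## Task

Load the strip of eight cuvettes into the feeder: in the channel push the spring follower back with the strip's end, without ramming it onto its solid stop, bring the strip down behind the nose stop until it sits fully home on the channel floor and let go. Then push the retaining rail over its shoulders until it clicks shut. Cuvettes and rail break if forced, so go by feel and press gently; leave the vials, the timer and the syringe as they are.

Things in the scene. Friction and masses are not known exactly. Their poses are not given: they have to be found in the camera images.
- strip_centre (a point): The loose cuvette strip: white carrier foot 80 long x 16 wide x 18 mm high (lower edges chamfered 3 mm), eight clear cells in a row on it, 80 x 10 mm, 46 mm tall overall, about 45 g, upright on the desk. This point is its centre, 23 mm above its underside; x along its length, z up, both ends alike. The foot's top is a 3 mm shoulder along each side, 18 mm above the underside.
- feeder: The fixed feeder: aluminium base 216 x 60 mm, origin under its centre on the desk, x along the channel towards the nose stop, z up. A feed plate in its channel carries nose stop and spring follower together and is clamped anywhere up to 12 mm forward or back of nominal: this is not measured, find it by touching the follower. A reading head 46 mm high stands beside the nose at +y.
- channel_floor (a point): Middle of the channel floor under the seated strip's nominal centre, 43 mm ahead of the feeder's origin; the floor is 14 mm above the desk, the channel 18 mm wide along the feeder's x, its walls 6 mm thick with tops 16 mm above the floor. A seated strip stands on this floor, its front end pressed on the nose stop, its centre 40 mm behind the nose face.
- nose_nominal (a point): Middle of the upper edge of the nose stop's rear face if the feed plate is at nominal (truly up to 12 mm forward or back along the feeder's x). The steel nose stop closes the front of the channel, 9 mm high above the floor, 12 mm long, nothing above it: a strip held with its underside 10 to 15 mm above the floor passes over it while the channel walls already guide it.
- follower_nominal (a point): Middle of the top of the black spring follower's front face, free, if the feed plate is at nominal (truly up to 12 mm forward or back). It rises 26 mm above the floor and faces the nose 75 mm away, 5 mm less than the strip's length. It gives from 3 N, gains 0.6 N per mm, goes solid after 9 mm (8.4 N) and is damaged if rammed there (over 14 N); 6 to 8.5 mm back the strip clears the nose.
- rail (a joint): The retaining rail's slide in m: 0 drawn fully back from the nose (open), 0.060 fully shut on its stop. It runs lightly (about 1 N); a spring detent resists with 6 to 10 N from 0.051, is passed at 0.056, then draws the rail home to 0.060 and keeps it. Its prongs pass 1.5 mm above the shoulders of the rear third of a strip that is fully down and jam on one that stands proud there.
- rail_tab (a point): Centre of the rail's upright black thumb tab: 10 mm thick along the feeder's x, 26 mm wide, from 49 to 73 mm above the desk, this point at 61 mm. It moves with the rail along the channel's middle line and is 81 mm behind the feeder's origin when fully open. Push it towards the nose from behind; the rail parts around its foot are below 50 mm.
- vial_white: Bystander: white-capped vial, 23 mm across, 51 mm tall, upright behind the feeder; origin under its centre.
- vial_white2: Bystander: second white-capped vial, the same size, origin under its centre.
- vial_black: Bystander: black-capped vial, the same size, origin under its centre.
- timer: Bystander: white lab timer 68 x 62 x 18 mm lying on the desk in front; origin under its centre.
- syringe: Bystander: syringe 136 x 30 x 23 mm lying on the desk in front of the feeder; origin under its centre.

How it is judged:
On the way, in this order (a step that is already met when the one before it is completed fails the run):
1. the strip sits fully down in the channel between the nose stop and the follower, let go, with the rail still open (z of strip_centre in the frame of feeder between 0.0345 and 0.0385 m and y of strip_centre in the frame of feeder between -0.003 and 0.003 m and x of strip_centre in the frame of feeder between 0.029 and 0.057 m and angle between strip_centre's own z axis and vertical below 0.05 rad and angle between the x axis of strip_centre and the x axis of feeder, either way round below 0.05 rad and contact force between the fingers and strip below 0.2 N and value of joint rail below 0.045 m), for 0.2 s.
2. the rail is shut past its detent (value of joint rail above 0.058 m), for 0.2 s.
At the end, for the whole second after the job is handed in: The strip stands upright and at rest in the channel, along it within 0.05 rad, underside within 1.5 mm of the channel floor, within 3 mm of the middle line, its centre 29 to 57 mm ahead of the feeder's origin (between nose and follower); the rail is shut to within 2 mm of its stop (z of strip_centre in the frame of feeder between 0.0345 and 0.0385 m and y of strip_centre in the frame of feeder between -0.003 and 0.003 m and x of strip_centre in the frame of feeder between 0.029 and 0.057 m and angle between strip_centre's own z axis and vertical below 0.05 rad and angle between the x axis of strip_centre and the x axis of feeder, either way round below 0.05 rad and value of joint rail above 0.058 m and linear speed of strip below 0.02 m/s); the robot touches nothing.
It fails at once if the follower is driven onto its solid stop: more than 14 N between strip and follower (contact force between strip and follower_c0 above 14 N).
It fails at once if the strip is forced: more than 45 N between strip and feeder (contact force between strip and feeder above 45 N).
It fails at once if the robot forces the feeder or its rail: more than 45 N (contact force between any of the fingers, the arm and feeder above 45 N).
It fails at once if a vial, the timer or the syringe is moved by more than 20 mm (distance of any of vial_white, vial_white2, vial_black, timer, syringe from where it was at the start of the episode above 0.02 m).
It fails at once if a vial is tipped (angle between any of vial_white, vial_white2, vial_black's own z axis and vertical above 0.4 rad).
It also fails if it takes over 48 s, if anything falls off the work surface, if the arm or the gripper's body presses on something with over 40 N, if the wrist force passes 120 N, or if a joint passes its speed limit or range.

## Working session

There is one attempt and no reset: what is moved stays moved. The work goes in short steps, Python scripts to look and compute and a shell command to move; the robot and the scene stay as the last step left them, time stands still between calls to the robot, and variables do not carry over. Pictures are saved under pics/ and viewed, and the job is handed in when it is done.

```bash
ls; mkdir -p pics; python3 - <<'E'
from cell import arm, eyes
import cv2
print(arm.observe())
for n in ("scene","top","wrist"):
    d=eyes.get_image(n); cv2.imwrite(f"pics/{n}0.png",d["frame"])
    print(n,{k:v for k,v in d.items() if k!="frame"})
E
```

```text
pics
{'clock': 0.0, 'joints': array([-1.30158447,  0.43525777,  0.0249709 ,  1.57406102, -0.01159216,
        1.1339729 , -0.07511405]), 'dq': array([-0.00208537,  0.00118808,  0.00020019,  0.0014609 , -0.00089554,
        0.00096552,  0.0008131 ]), 'joint_efforts': array([-1.03957907e-03, -6.67836356e+01,  9.84502137e-01, -3.14461327e+01,
       -6.05132477e-02,  4.26825334e-02,  1.68616211e-04]), 'position': array([0.22694156, 0.58182149, 0.22593728]), 'ee_rot': array([-5.80777076e-01, -3.08729917e+00,  2.43125763e-03]), 'force': array([-0.54455196,  0.67448752,  1.0044257 ]), 'ft_torque': array([-0.02842505,  0.01866854, -0.00162187]), 'width': 0.9998612682068808}
scene {'intrinsics': array([[477.94555082,   0.        , 324.35248042],
       [  0.        , 477.94555082, 198.23395167],
       [  0.        ,   0.        ,   1.        ]]), 'k1': -0.04969063752419229, 'rvec': array([ 2.19796955, -0.95464133,  0.37599775]), 'tvec': array([-0.20073842,  0.41276986,  0.51741605])}
top {'intrinsics': array([[365.3494478 ,   0.        , 323.92253217],
       [  0.        , 365.3494478 , 204.08486341],
       [  0.        ,   0.        ,   1.        ]]), 'k1': -0.058778667527932975, 'rvec': array([ 2.17746784, -2.13406563,  0.12377068]), 'tvec': array([0.23614645, 0.52110759, 0.84903442])}
wrist {'intrinsics': array([[342.86435432,   0.        , 323.68355388],
       [  0.        , 342.86435432, 196.8401501 ],
       [  0.        ,   0.        ,   1.        ]]), 'k1': -0.023716687737923972, 'T_tool_cam': array([[ 6.89166295e-04, -9.63912727e-01, -2.66217541e-01,
         7.20561940e-02],
       [ 9.99999545e-01,  8.40008122e-04, -4.52744543e-04,
        -8.50658406e-04],
       [ 6.60031124e-04, -2.66217108e-01,  9.63912867e-01,
        -1.57252138e-01],
       [ 0.00000000e+00,  0.00000000e+00,  0.00000000e+00,
         1.00000000e+00]])}
```

View pics/scene0.png

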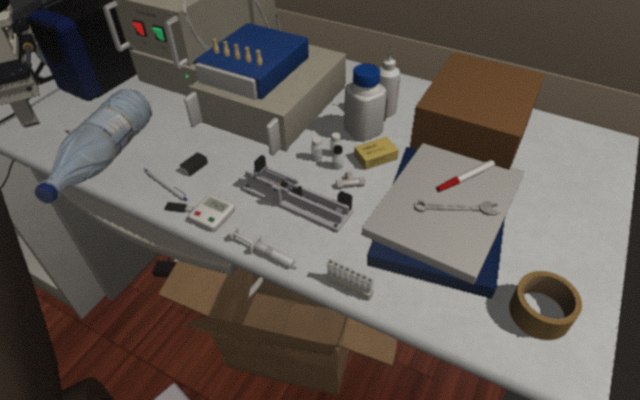

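View pics/top0.png

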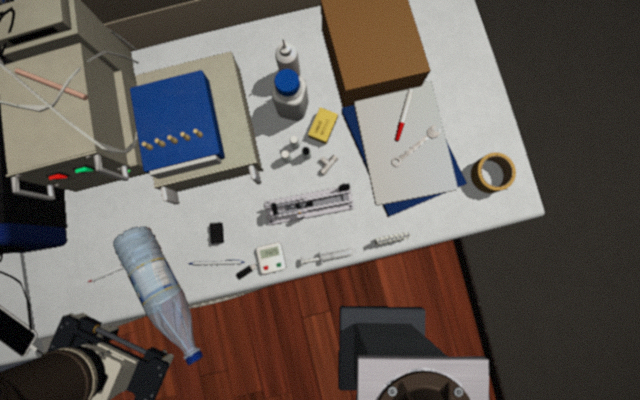

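View pics/wrist0.png

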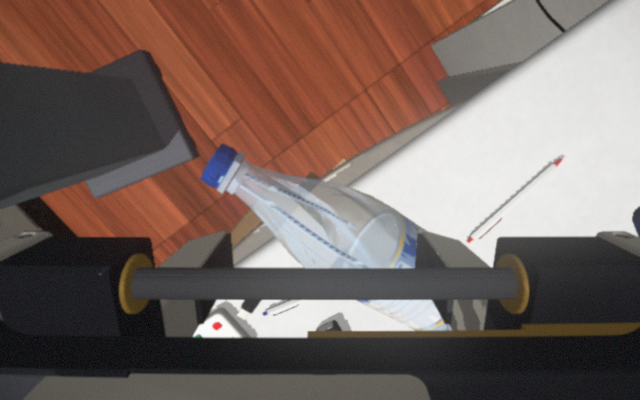

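```bash
cat > h.py <<'E'
import numpy as np, cv2
from cell import arm, eyes
from scipy.spatial.transform import Rotation as R
def cam(d,st=None):
    """returns Rcw (cam->world), origin"""
    if "rvec" in d:
        r=cv2.Rodrigues(np.array(d["rvec"],float))[0]; return r.T,-r.T@np.array(d["tvec"])
    T=np.array(d["T_tool_cam"]); Rw=R.from_rotvec(st["ee_rot"]).as_matrix()
    return Rw@T[:3,:3], Rw@T[:3,3]+st["position"]
def pix2ray(d,uv):
    K=d["intrinsics"]; k=d["k1"]
    p=cv2.undistortPoints(np.array(uv,float).reshape(-1,1,2),K,np.array([k,0,0,0.])).reshape(-1,2)
    return np.c_[p,np.ones(len(p))]
def onplane(d,uv,z,st=None):
    Rc,o=cam(d,st); v=pix2ray(d,uv)@Rc.T
    return o+v*((z-o[2])/v[:,2:3])
def proj(d,P,st=None):
    Rc,o=cam(d,st); q=(np.atleast_2d(P)-o)@Rc
    return cv2.projectPoints(q,np.zeros(3),np.zeros(3),d["intrinsics"],np.array([d["k1"],0,0,0.]))[0].reshape(-1,2)
def snap(n):
    st=arm.observe(); d=eyes.get_image(n); return d,st
E
python3 - <<'E'
from h import *
np.set_printoptions(precision=4,suppress=True)
ds,_=snap("scene"); dt,_=snap("top")
print(cam(ds),cam(dt))
print("strip top ends scene", onplane(ds,[(329,263),(372,281)],0.046), "top",onplane(dt,[(367,240),(409,234)],0.046))
print("tab/head scene",onplane(ds,[(260,160),(345,196)],0.06),onplane(dt,[(269,207),(346,190)],0.06))
def crop(d,x0,x1,y0,y1,f,n): cv2.imwrite(f"pics/{n}.png",cv2.resize(d["frame"][y0:y1,x0:x1],None,fx=f,fy=f,interpolation=cv2.INTER_CUBIC))
crop(ds,220,400,120,310,3,"sc1"); crop(dt,250,420,120,270,4,"tc1")
E
```

```text
(array([[ 0.6861, -0.5239,  0.5047],
       [-0.7274, -0.4827,  0.4877],
       [-0.0119, -0.7018, -0.7123]]), array([ 0.0928, -0.1991,  0.6558])) (array([[ 0.0204, -0.9925,  0.1208],
       [-0.9998, -0.0197,  0.0077],
       [-0.0052, -0.1209, -0.9926]]), array([0.4098, 0.2398, 0.907 ]))
strip top ends scene [[0.4254 0.1144 0.046 ]
 [0.445  0.0428 0.046 ]] top [[0.4316 0.1436 0.046 ]
 [0.4476 0.0446 0.046 ]]
tab/head scene [[0.5063 0.3693 0.06  ]
 [0.5436 0.1859 0.06  ]] [[0.5035 0.3746 0.06  ]
 [0.5472 0.1953 0.06  ]]
```

View pics/sc1.png

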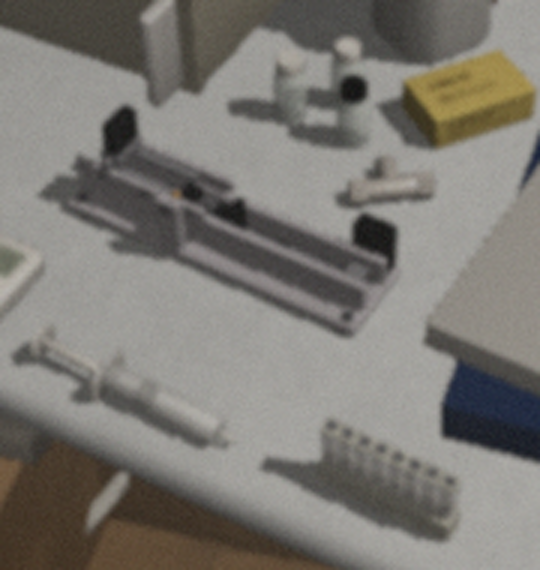

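View pics/tc1.png

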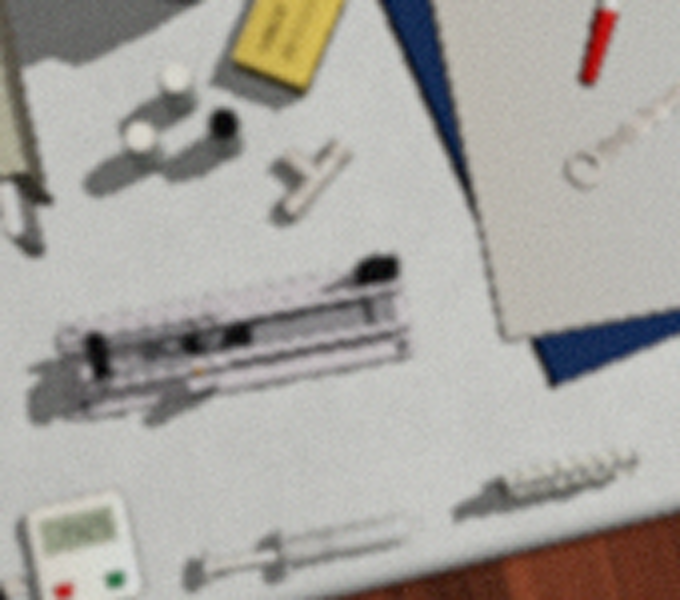

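```bash
cat >> h.py <<'E'
def yaw_of(st):
    Rw=R.from_rotvec(st["ee_rot"]).as_matrix(); return np.arctan2(Rw[1,0],Rw[0,0])
def plan(target,yawt,n,st=None):
    """print n rows (shift xyz mm in tool axes, turn deg) to world target with tool-x heading yawt"""
    st=st or arm.observe(); p=np.array(st["position"]); Rw=R.from_rotvec(st["ee_rot"]).as_matrix()
    dy=(yawt-yaw_of(st)+np.pi)%(2*np.pi)-np.pi; turn=-dy/n
    step=(np.array(target)-p)/n; out=[]
    for i in range(n):
        out.append([round(v,1) for v in (1000*Rw.T@step)]+[round(np.degrees(turn),2)])
        Rw=Rw@R.from_rotvec([0,0,turn]).as_matrix()
    for o in out: print(o)
E
python3 - <<'E'
from h import *
plan([0.45,0.037,0.21],np.radians(105),12)
E
```

```text
[np.float64(-33.8), np.float64(-35.6), np.float64(1.4), np.float64(4.47)]
[np.float64(-36.5), np.float64(-32.8), np.float64(1.4), np.float64(4.47)]
[np.float64(-38.9), np.float64(-29.9), np.float64(1.4), np.float64(4.47)]
[np.float64(-41.1), np.float64(-26.7), np.float64(1.4), np.float64(4.47)]
[np.float64(-43.1), np.float64(-23.5), np.float64(1.4), np.float64(4.47)]
[np.float64(-44.8), np.float64(-20.0), np.float64(1.4), np.float64(4.47)]
[np.float64(-46.2), np.float64(-16.5), np.float64(1.4), np.float64(4.47)]
[np.float64(-47.4), np.float64(-12.8), np.float64(1.4), np.float64(4.47)]
[np.float64(-48.2), np.float64(-9.1), np.float64(1.4), np.float64(4.47)]
[np.float64(-48.8), np.float64(-5.3), np.float64(1.4), np.float64(4.47)]
[np.float64(-49.1), np.float64(-1.5), np.float64(1.4), np.float64(4.47)]
[np.float64(-49.0), np.float64(2.4), np.float64(1.4), np.float64(4.47)]
```

```bash
python3 -m inch '[[[0,-34,-36,1,4.5],[0,-36,-33,1,4.5],[0,-39,-30,1,4.5],[0,-41,-27,1,4.5],[0,-43,-23,1,4.5],[0,-45,-20,1,4.5],[0,-46,-16,1,4.5],[0,-47,-13,1,4.5],[0,-48,-9,1,4.5],[0,-49,-5,1,4.5],[0,-49,-1,1,4.5],[0,-49,2,1,4.5]]]'
python3 - <<'E'
from h import *
plan([0.45,0.037,0.21],np.radians(105),5)
print(arm.observe()["position"],np.degrees(yaw_of(arm.observe())))
E
```

```text
clock: 1.45
position: [0.4424, 0.0279, 0.2122]
ee_rot: [-1.947, -2.462, -0.01]
force: [1.5, 0.8, -0.4]
width: 1.002
[np.float64(1.4), np.float64(1.9), np.float64(0.5), np.float64(-0.34)]
[np.float64(1.4), np.float64(1.9), np.float64(0.5), np.float64(-0.34)]
[np.float64(1.4), np.float64(1.9), np.float64(0.5), np.float64(-0.34)]
[np.float64(1.4), np.float64(1.9), np.float64(0.5), np.float64(-0.34)]
[np.float64(1.4), np.float64(1.9), np.float64(0.5), np.float64(-0.34)]
[0.4424     0.02793558 0.21224713] 103.31106560746572
```

Good tracking. Let it settle one row and look.

```bash
python3 -m inch '[[[0,0,0,0,0],[0,0,0,0,0]]]'
python3 - <<'E'
from h import *
d,st=snap("wrist"); cv2.imwrite("pics/w1.png",d["frame"])
import pickle; pickle.dump((d,st),open("w1.pkl","wb")); print(st["position"],st["ee_rot"],np.degrees(yaw_of(st)))
E
```

```text
clock: 1.65
position: [0.444, 0.0207, 0.2127]
ee_rot: [-1.966, -2.45, -0.009]
force: [-0.4, 1.0, 0.3]
width: 1.002
[0.44398937 0.02065187 0.21265319] [-1.96617932 -2.44986813 -0.00920224] 102.50184732560128
```

View pics/w1.png

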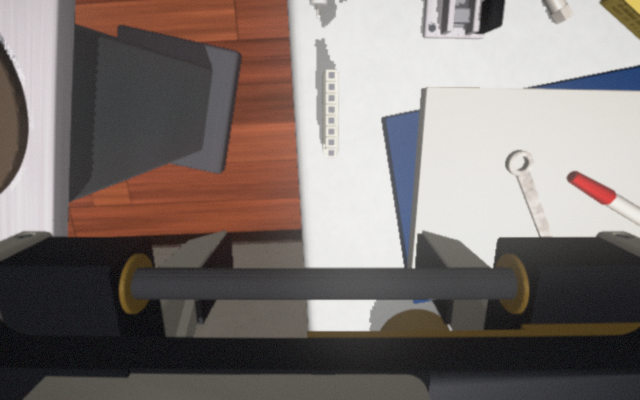

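```bash
python3 - <<'E'
from h import *
import pickle
d,st=pickle.load(open("w1.pkl","rb"))
f=d["frame"]
cv2.imwrite("pics/w1c.png",cv2.resize(f[50:180,290:370],None,fx=4.5,fy=4.5,interpolation=cv2.INTER_CUBIC))
cv2.imwrite("pics/w1f.png",cv2.resize(f[0:60,400:560],None,fx=5,fy=5,interpolation=cv2.INTER_CUBIC))
E
```

```text
(no output)
```

View pics/w1c.png

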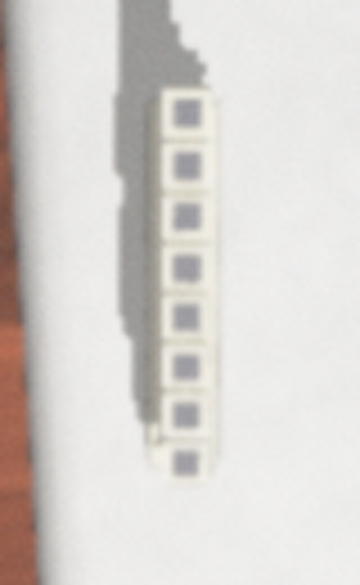

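```bash
cat >> h.py <<'E'
def holes(d,st,box,zt,thr=190):
    x0,x1,y0,y1=box
    g=cv2.cvtColor(d["frame"],cv2.COLOR_BGR2GRAY)[y0:y1,x0:x1]
    n,l,s,c=cv2.connectedComponentsWithStats((g<thr).astype(np.uint8))
    ok=[c[i]+[x0,y0] for i in range(1,n) if 6<=s[i,4]<=60 and s[i,2]<12 and s[i,3]<12]
    return np.array(ok)
E
python3 - <<'E'
from h import *
import pickle
np.set_printoptions(precision=4,suppress=True)
d,st=pickle.load(open("w1.pkl","rb"))
uv=holes(d,st,(327,337,66,160),.046); print(uv.round(1))
P=onplane(d,uv,0.046,st); print(P)
m=(P[0]+P[-1])/2; v=P[-1]-P[0]; print(m,np.linalg.norm(v),np.degrees(np.arctan2(-v[1],-v[0])))
E
```

```text
[[330.5  67.5]
 [331.2  74.5]
 [331.   86.5]
 [331.   97.5]
 [331.2 109.4]
 [331.  120. ]
 [331.  131. ]
 [331.  142. ]
 [330.9 152.3]]
[[0.4276 0.1212 0.046 ]
 [0.4295 0.1155 0.046 ]
 [0.4317 0.1054 0.046 ]
 [0.4338 0.0961 0.046 ]
 [0.4363 0.0859 0.046 ]
 [0.4383 0.0765 0.046 ]
 [0.4405 0.0667 0.046 ]
 [0.4428 0.0568 0.046 ]
 [0.4449 0.0473 0.046 ]]
[0.4362 0.0842 0.046 ] 0.07580432217852479 103.12932295294652
```

View pics/w1f.png

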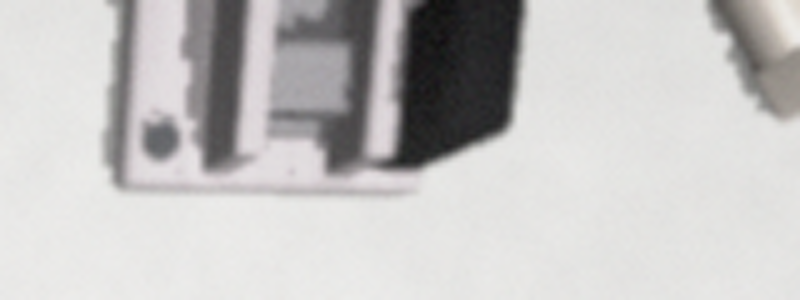

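```bash
python3 - <<'E'
from h import *
import pickle
np.set_printoptions(precision=4,suppress=True)
d,st=pickle.load(open("w1.pkl","rb"))
ds,_=snap("scene"); dt,_=snap("top")
for z in (.03,.04,.05,.06,.07,.08): print(z,onplane(d,[(422,88)],z,st)[0],onplane(ds,[(366,233)],z)[0],onplane(dt,[(376,205)],z)[0])
# joints check
print(st["joints"])
plan([.4372,.0814,.10],np.radians(102.7),4)
E
```

```text
0.03 [0.5167 0.1239 0.03  ] [0.5238 0.1195 0.03  ] [0.5168 0.1206 0.03  ]
0.04 [0.514  0.1229 0.04  ] [0.5169 0.1144 0.04  ] [0.5156 0.122  0.04  ]
0.05 [0.5114 0.1219 0.05  ] [0.51   0.1093 0.05  ] [0.5143 0.1233 0.05  ]
0.06 [0.5088 0.1208 0.06  ] [0.5032 0.1042 0.06  ] [0.5131 0.1247 0.06  ]
0.07 [0.5062 0.1198 0.07  ] [0.4963 0.0991 0.07  ] [0.5119 0.1261 0.07  ]
0.08 [0.5035 0.1188 0.08  ] [0.4894 0.094  0.08  ] [0.5107 0.1274 0.08  ]
[-0.6076  0.1488  0.5103  2.0431 -0.0934  0.9666  0.1691]
[np.float64(14.6), np.float64(1.5), np.float64(28.2), np.float64(0.01)]
[np.float64(14.6), np.float64(1.5), np.float64(28.2), np.float64(0.01)]
[np.float64(14.6), np.float64(1.5), np.float64(28.2), np.float64(0.01)]
[np.float64(14.6), np.float64(1.5), np.float64(28.2), np.float64(0.01)]
```

```bash
python3 -m inch '[[[0.6,14,1.5,28,0],[0.6,15,1.5,28,0],[0.6,15,1.5,28,0],[0.6,15,1.5,28,0],[0.6,0,0,0,0]]]' 20
python3 - <<'E'
from h import *
plan([.4372,.0814,.022],np.radians(102.7),4)
d,st=snap("wrist"); cv2.imwrite("pics/w2.png",d["frame"]); print(st["position"])
E
```

```text
clock: 2.3
position: [0.4366, 0.0911, 0.0988]
ee_rot: [1.945, 2.467, 0.018]
force: [0.1, -1.3, 0.5]
width: 0.615
[np.float64(-2.5), np.float64(-0.6), np.float64(19.2), np.float64(0.2)]
[np.float64(-2.5), np.float64(-0.6), np.float64(19.2), np.float64(0.2)]
[np.float64(-2.5), np.float64(-0.6), np.float64(19.2), np.float64(0.2)]
[np.float64(-2.5), np.float64(-0.6), np.float64(19.2), np.float64(0.2)]
[0.43659025 0.09107516 0.09884846]
```

View pics/w2.png

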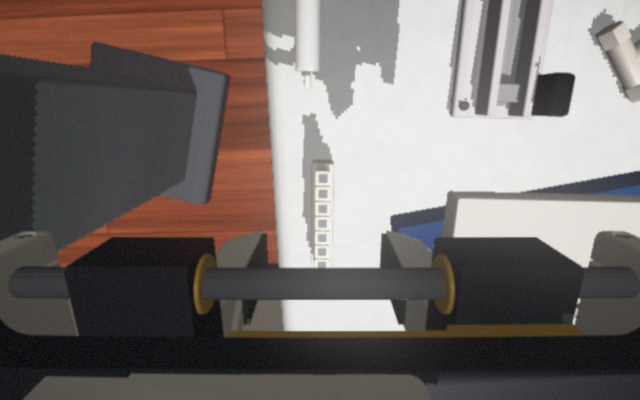

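```bash
python3 -m inch '[[[0.7,-2.5,-0.5,19,0.2],[0.7,-2.5,-0.5,19,0.2],[0.7,-2.5,-0.5,19,0.2],[0.7,0,0,10,0],[0.7,0,0,0,0]]]' 20
python3 - <<'E'
from h import *
plan([.4372,.0814,.022],np.radians(102.7),1)
d,st=snap("wrist"); cv2.imwrite("pics/w3.png",d["frame"]); print(st["position"])
np.set_printoptions(precision=4,suppress=True)
uv=np.array([[323,52]]) 
E
```

```text
clock: 2.85
position: [0.4432, 0.0847, 0.0377]
ee_rot: [1.949, 2.457, 0.033]
force: [-0.0, -0.4, -0.5]
width: 0.302
[np.float64(-2.0), np.float64(-6.9), np.float64(15.5), np.float64(0.45)]
[0.44322763 0.08468396 0.03767195]
```

View pics/w3.png

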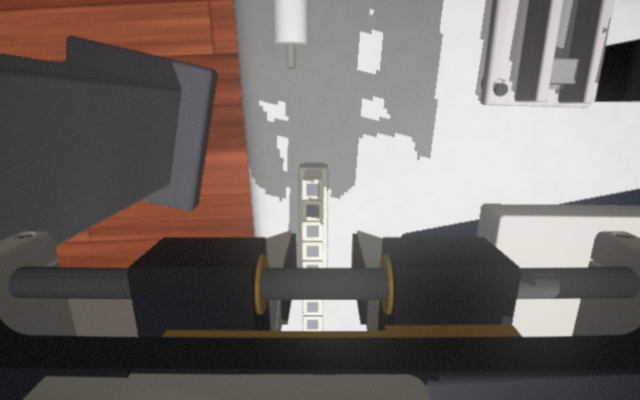

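```bash
cat >> h.py <<'E'
def rep():
    st=arm.observe(); Rw=R.from_rotvec(st["ee_rot"]).as_matrix(); z=Rw[:,2]
    t=Rw.T@np.array([0,0,-1.])
    print("t%.2f"%st["clock"],"pos",np.round(1000*st["position"],1),"yaw %.2f"%np.degrees(yaw_of(st)),"down in tool",np.round(t,4),"F",np.round(st["force"],1),"Ftool",np.round(Rw.T@st["force"],1),"w %.3f"%st["width"])
    return st
E
python3 -m inch '[[[0.7,0,-3.5,0,0],[0.7,-1,-3.5,0,0],[0.7,0,0,0,0]]]' 20
python3 -c "
from h import *
rep();plan([.4372,.0814,.022],np.radians(102.7),1)"
```

```text
clock: 3.2
position: [0.4378, 0.0825, 0.0405]
ee_rot: [1.947, 2.456, 0.039]
force: [-0.5, -0.3, 0.0]
width: 0.299
t3.20 pos [437.8  82.5  40.5] yaw 103.17 down in tool [-0.0098 -0.0242  0.9997] F [-0.5 -0.3  0. ] Ftool [-0.2 -0.6 -0. ] w 0.299
[np.float64(-1.1), np.float64(-1.3), np.float64(18.5), np.float64(0.47)]
```

```bash
python3 -m inch '[[[0.7,-0.5,-0.6,8,0],[0.7,-0.5,-0.6,7,0],[0.7,0,0,3,0],[0.7,0,0,0,0]]]' 20
python3 -c "
from h import *
rep();plan([.4372,.0814,.022],np.radians(102.7),1)"
```

```text
clock: 3.6
position: [0.4375, 0.0818, 0.0215]
ee_rot: [1.946, 2.456, 0.041]
force: [-0.3, -0.8, -0.2]
width: 0.303
t3.60 pos [437.5  81.8  21.5] yaw 103.20 down in tool [-0.0102 -0.0255  0.9996] F [-0.3 -0.8 -0.2] Ftool [-0.7 -0.5  0.2] w 0.303
[np.float64(-0.3), np.float64(-0.4), np.float64(-0.5), np.float64(0.5)]
```

```bash
python3 -m inch '[[[1,0,0,0,0],[1,0,0,0,0],[1,0,0,0,0],[1,0,0,0,0]]]' 20
python3 -c "
from h import *
rep()"
```

```text
clock: 4.0
position: [0.4375, 0.0816, 0.0212]
ee_rot: [1.947, 2.456, 0.04]
force: [0.5, -0.1, -0.5]
width: 0.108
t4.00 pos [437.5  81.6  21.2] yaw 103.19 down in tool [-0.01   -0.0248  0.9996] F [ 0.5 -0.1 -0.5] Ftool [-0.2  0.5  0.5] w 0.108
```

```bash
python3 -m inch '[[[1,0,0,-10,0],[1,0,0,-20,0],[1,0,0,-25,0],[1,0,0,-25,0],[1,0,0,-25,0],[1,0,0,-15,0],[1,0,0,0,0]]]' 20
python3 -c "
from h import *
rep();plan([.54,.17,.20],np.radians(102.7),5)"
```

```text
clock: 4.7
position: [0.434, 0.0786, 0.1493]
ee_rot: [1.949, 2.454, 0.04]
force: [-0.1, -0.1, -0.1]
width: 0.11
t4.70 pos [434.   78.6 149.3] yaw 103.09 down in tool [-0.01   -0.0242  0.9997] F [-0.1 -0.1 -0.1] Ftool [-0.  -0.1  0.1] w 0.110
[np.float64(13.1), np.float64(25.0), np.float64(-9.4), np.float64(0.08)]
[np.float64(13.1), np.float64(25.0), np.float64(-9.4), np.float64(0.08)]
[np.float64(13.2), np.float64(25.0), np.float64(-9.4), np.float64(0.08)]
[np.float64(13.2), np.float64(25.0), np.float64(-9.4), np.float64(0.08)]
[np.float64(13.2), np.float64(25.0), np.float64(-9.4), np.float64(0.08)]
```

```bash
python3 -m inch '[[[1,13,25,-10,0],[1,13,25,-10,0],[1,13,25,-10,0],[1,13,25,-10,0],[1,13,25,-5,0],[1,0,0,0,0],[1,0,0,0,0]]]' 20
python3 - <<'E'
from h import *
rep()
d,st=snap("wrist"); cv2.imwrite("pics/w4.png",d["frame"]); print(st["position"])
import pickle; pickle.dump((d,st),open("w4.pkl","wb"))
cv2.imwrite("pics/w4c.png",cv2.resize(d["frame"][0:250,250:450],None,fx=2.4,fy=2.4,interpolation=cv2.INTER_CUBIC))
E
```

```text
clock: 5.4
position: [0.5401, 0.1715, 0.1973]
ee_rot: [1.953, 2.456, 0.034]
force: [0.1, -0.3, 0.4]
width: 0.105
t5.40 pos [540.1 171.5 197.3] yaw 103.02 down in tool [-0.0107 -0.0195  0.9998] F [ 0.1 -0.3  0.4] Ftool [-0.3  0.  -0.4] w 0.105
[0.54013535 0.17146828 0.19725194]
```

View pics/w4.png

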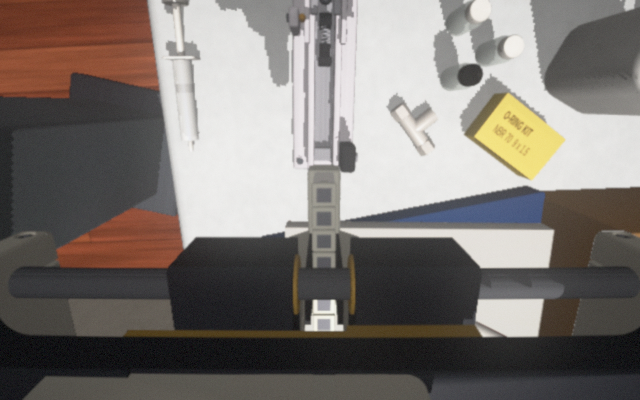

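View pics/w4c.png

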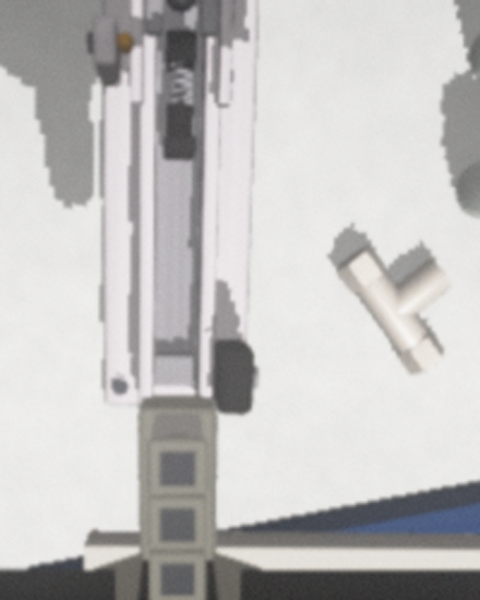

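```bash
python3 - <<'E'
import pickle,cv2,numpy as np
d,st=pickle.load(open("w4.pkl","rb")); g=cv2.cvtColor(d["frame"],cv2.COLOR_BGR2GRAY)
print("cols",list(range(292,360)))
for r in (50,75,90,105,120,130): print(r,g[r-2:r+3,292:360].mean(0).astype(int))
print([ (r,int(g[r,318:326].mean())) for r in range(60,170,2)])
E
```

```text
cols [292, 293, 294, 295, 296, 297, 298, 299, 300, 301, 302, 303, 304, 305, 306, 307, 308, 309, 310, 311, 312, 313, 314, 315, 316, 317, 318, 319, 320, 321, 322, 323, 324, 325, 326, 327, 328, 329, 330, 331, 332, 333, 334, 335, 336, 337, 338, 339, 340, 341, 342, 343, 344, 345, 346, 347, 348, 349, 350, 351, 352, 353, 354, 355, 356, 357, 358, 359]
50 [167 176 209 221 224 224 223 224 226 226 227 221 184 150 141 145 181 215
 225 227 227 219 178 140 125 121 117  94  75  72  73  74  75  74  75  73
  75  88 118 124 124 127 129 174 216 227 227 229 223 207 219 226 226 225
 226 227 228 228 227 227 228 227 222 211 213 226 229 229]
75 [161 182 212 223 224 225 225 227 228 229 223 187 155 147 144 152 188 217
 227 229 229 216 174 174 185 185 186 184 184 182 184 185 183 180 180 181
 183 173 143 126 119 114 142 197 223 229 230 229 223 226 228 228 228 228
 229 230 230 229 229 229 229 225 216 216 227 231 232 232]
90 [192 187 212 222 225 226 226 228 229 230 224 194 164 152 148 152 186 219
 227 231 231 219 173 171 184 187 187 185 183 182 184 185 183 180 181 183
 176 146 127 125 125 130 171 216 228 230 232 
[... 866 characters left out ...]
 151
 152 162 189 211 228 228 221 223 230 234 234 233 233 233]
[(60, 83), (62, 84), (64, 82), (66, 130), (68, 182), (70, 183), (72, 183), (74, 183), (76, 184), (78, 183), (80, 184), (82, 184), (84, 184), (86, 184), (88, 184), (90, 183), (92, 184), (94, 183), (96, 184), (98, 184), (100, 184), (102, 184), (104, 185), (106, 184), (108, 185), (110, 184), (112, 185), (114, 185), (116, 184), (118, 184), (120, 185), (122, 184), (124, 184), (126, 184), (128, 184), (130, 183), (132, 183), (134, 184), (136, 183), (138, 182), (140, 167), (142, 133), (144, 124), (146, 118), (148, 148), (150, 183), (152, 184), (154, 184), (156, 182), (158, 183), (160, 205), (162, 231), (164, 191), (166, 120), (168, 118)]
```

```bash
python3 - <<'E'
from h import *
import pickle
np.set_printoptions(precision=4,suppress=True)
d,st=pickle.load(open("w4.pkl","rb"))
rows=[50,75,90,105,120,130]
L=onplane(d,[(c,r) for c,r in zip([313.8,313.7,313.7,313.7,313.6,313.3],rows)],.03,st)
Rr=onplane(d,[(c,r) for c,r in zip([334.8,334.5,334.2,333.7,333.4,333.0],rows)],.03,st)
Lo=onplane(d,[(307.8,r) for r in rows],.03,st)
print(np.linalg.norm((L-Rr)[:,:2],axis=1)*1000,np.linalg.norm((L-Lo)[:,:2],axis=1)*1000)
M=(L+Rr)/2; c=M.mean(0); v=np.linalg.svd(M-c)[2][0]; v*=np.sign(-v[1])
for Q in(L,Rr,Lo):
  w=np.linalg.svd(Q-Q.mean(0))[2][0]; w*=np.sign(-w[1]); print(np.degrees(np.arctan2(w[1],w[0])))
print("mid line pts",M[0],M[-1],"dir",v,"yaw toolx",np.degrees(np.arctan2(-v[1],-v[0])))
f=onplane(d,[(322,66.5)],.04,st)[0]; print("follower front top",f)
for z in (.014,.023): print("nose",z,onplane(d,[(322,140.5),(322,148.5),(322,160)],z,st))
# front of base z?
print("strip front etc. held: rear top end")
print("vials/timer not needed"); print("feeder base corners z~0.01", onplane(d,[(294,164)],.01,st))
# held-strip holes
zt=st["position"][2]+.0248
uv=holes(d,st,(315,332,175,240),.046); print(uv)
E
```

```text
[18.5877 18.7135 18.6296 18.3617 18.3683 18.4044] [5.3038 5.3011 5.3546 5.4096 5.3736 5.1317]
-77.64843848498306
-77.90050735840042
-77.595378867642
mid line pts [0.5164 0.2867 0.03  ] [0.5311 0.2184 0.03  ] dir [ 0.2118 -0.9773  0.    ] yaw toolx 102.22545760098701
follower front top [0.5176 0.2717 0.04  ]
nose 0.014 [[0.5328 0.2072 0.014 ]
 [0.5346 0.1995 0.014 ]
 [0.5372 0.1883 0.014 ]]
nose 0.023 [[0.5325 0.208  0.023 ]
 [0.5342 0.2005 0.023 ]
 [0.5367 0.1896 0.023 ]]
strip front etc. held: rear top end
vials/timer not needed
feeder base corners z~0.01 [[0.5106 0.1774 0.01  ]]
[]
```

```bash
python3 -c "
from h import *
plan([.5293,.2265,.075],np.radians(102.2),7)"
```

```text
[np.float64(7.8), np.float64(-0.1), np.float64(17.6), np.float64(0.12)]
[np.float64(7.8), np.float64(-0.1), np.float64(17.6), np.float64(0.12)]
[np.float64(7.8), np.float64(-0.1), np.float64(17.6), np.float64(0.12)]
[np.float64(7.8), np.float64(-0.1), np.float64(17.6), np.float64(0.12)]
[np.float64(7.8), np.float64(-0.1), np.float64(17.6), np.float64(0.12)]
[np.float64(7.8), np.float64(-0.2), np.float64(17.6), np.float64(0.12)]
[np.float64(7.8), np.float64(-0.2), np.float64(17.6), np.float64(0.12)]
```

```bash
python3 -m inch '[[[1,8,0,17,0.1],[1,8,0,18,0.1],[1,8,0,18,0.1],[1,8,0,18,0.1],[1,8,0,18,0.1],[1,8,0,15,0.1],[1,4,0,6,0.1],[1,0,0,0,0],[1,0,0,0,0]]]' 20
python3 - <<'E'
from h import *
rep()
plan([.5293,.2265,.075],np.radians(102.2),1)
d,st=snap("wrist"); cv2.imwrite("pics/w5.png",d["frame"]); 
import pickle; pickle.dump((d,st),open("w5.pkl","wb"))
ds,_=snap("scene"); cv2.imwrite("pics/s5.png",cv2.resize(ds["frame"][120:260,220:400],None,fx=4,fy=4,interpolation=cv2.INTER_CUBIC))
E
```

```text
clock: 6.35
position: [0.5233, 0.2168, 0.0828]
ee_rot: [1.98, 2.438, 0.025]
force: [-0.4, 0.3, -0.3]
width: 0.109
t6.35 pos [523.3 216.8  82.8] yaw 101.83 down in tool [-0.0092 -0.013   0.9999] F [-0.4  0.3 -0.3] Ftool [ 0.4 -0.3  0.3] w 0.109
[np.float64(8.2), np.float64(7.8), np.float64(8.0), np.float64(-0.37)]
```

View pics/w5.png

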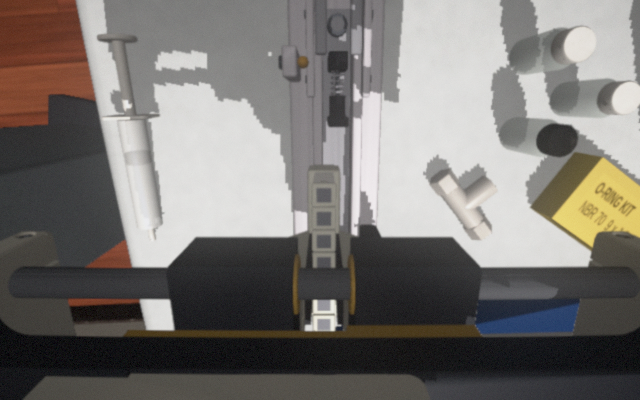

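View pics/s5.png

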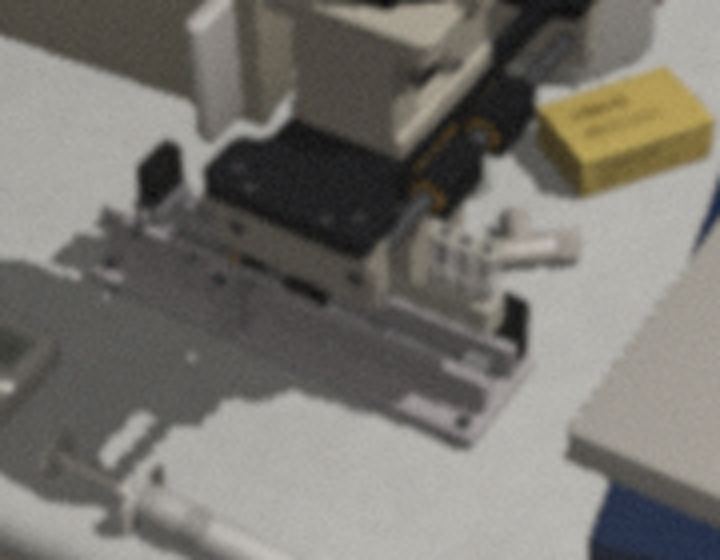

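```bash
python3 - <<'E'
import pickle,cv2,numpy as np
d,st=pickle.load(open("w5.pkl","rb")); g=cv2.cvtColor(d["frame"],cv2.COLOR_BGR2GRAY)
c=cv2.resize(d["frame"][60:190,280:390],None,fx=5,fy=4.5,interpolation=cv2.INTER_CUBIC)
cv2.imwrite("pics/w5c.png",cv2.convertScaleAbs(c,alpha=1.6))
for r in (60,100,135,150,160): print(r,list(zip(range(300,370),g[r-2:r+3,300:370].mean(0).astype(int).tolist())))
print([(r,int(g[r,332:342].mean())) for r in range(110,140)])
E
```

```text
60 [(300, 93), (301, 96), (302, 97), (303, 95), (304, 93), (305, 89), (306, 85), (307, 91), (308, 108), (309, 121), (310, 126), (311, 125), (312, 121), (313, 115), (314, 115), (315, 123), (316, 125), (317, 126), (318, 126), (319, 125), (320, 118), (321, 109), (322, 100), (323, 104), (324, 107), (325, 107), (326, 102), (327, 79), (328, 56), (329, 46), (330, 48), (331, 46), (332, 48), (333, 47), (334, 46), (335, 47), (336, 51), (337, 55), (338, 53), (339, 53), (340, 51), (341, 52), (342, 53), (343, 54), (344, 53), (345, 55), (346, 53), (347, 66), (348, 94), (349, 100), (350, 87), (351, 80), (352, 82), (353, 96), (354, 118), (355, 135), (356, 146), (357, 146), (358, 135), (359, 128), (360, 120), (361, 101), (362, 102), (363, 144), (364, 185), (365, 208), (366, 212), (367, 210), (368, 208), (369, 205)]
100 [(300, 130), (301, 130), (302, 132), (303, 131), (304, 132), (305, 132), (306, 131), (307, 129), (308, 127), (309, 127), (310, 127), (311, 124), (312, 113), (313, 116), (314, 125), (315, 130), (316, 130), (317, 130), (318, 130), (319, 131), (320, 126), (321, 117), (322, 103), (323, 104
[... 2708 characters left out ...]
340, 177), (341, 180), (342, 171), (343, 138), (344, 115), (345, 109), (346, 111), (347, 111), (348, 108), (349, 97), (350, 93), (351, 111), (352, 163), (353, 208), (354, 224), (355, 228), (356, 232), (357, 234), (358, 234), (359, 230), (360, 219), (361, 220), (362, 228), (363, 230), (364, 230), (365, 230), (366, 231), (367, 232), (368, 233), (369, 233)]
[(110, 57), (111, 55), (112, 57), (113, 57), (114, 58), (115, 57), (116, 58), (117, 58), (118, 59), (119, 59), (120, 60), (121, 60), (122, 60), (123, 59), (124, 60), (125, 63), (126, 91), (127, 140), (128, 168), (129, 174), (130, 174), (131, 174), (132, 174), (133, 174), (134, 174), (135, 175), (136, 175), (137, 175), (138, 175), (139, 175)]
```

View pics/w5c.png

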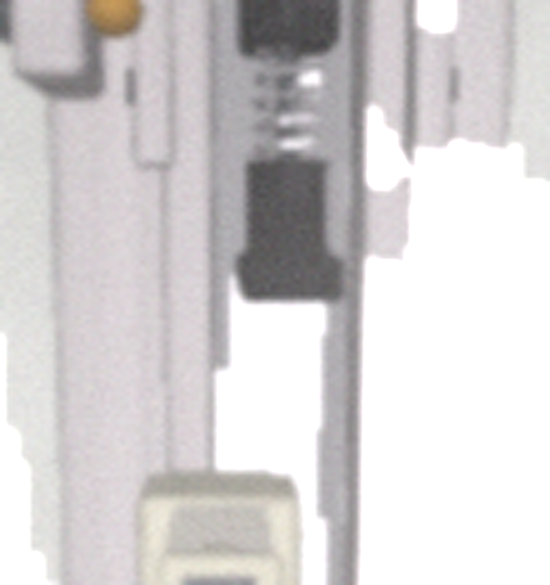

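```bash
python3 - <<'E'
from h import *
import pickle
np.set_printoptions(precision=4,suppress=True)
d,st=pickle.load(open("w5.pkl","rb"))
rows=[100,135,150,160]
L=onplane(d,[(c,r) for c,r in zip([321.5,321.3,321.2,321.2],rows)],.03,st)
Rr=onplane(d,[(c,r) for c,r in zip([352.6,352.1,351.8,351.7],rows)],.03,st)
print(np.linalg.norm((L-Rr)[:,:2],axis=1)*1000)
M=(L+Rr)/2; v=M[-1]-M[0]; print(M, np.degrees(np.arctan2(-v[1],-v[0])))
f=onplane(d,[(336.8,126.3),(325,126),(346,126)],.04,st); print("follower front top",f)
v=np.array([.2118,-.9773]); 
Rw=R.from_rotvec(st["ee_rot"]).as_matrix()
# strip: rear top end at foot z = tcp-.0212+.018, row 166 foot end, columns 308..340 -> 
print("strip foot rear corners",onplane(d,[(309,166.5),(339,166.5)],st["position"][2]-.0212+.018,st), "tcp",st["position"],"exp rear end",st["position"]+.04*Rw[:,0])
E
```

```text
[18.4506 18.7284 18.8106 18.888 ]
[[0.5159 0.2896 0.03  ]
 [0.5201 0.2695 0.03  ]
 [0.5219 0.2606 0.03  ]
 [0.5232 0.2546 0.03  ]] 101.82244403604611
follower front top [[0.5184 0.2751 0.04  ]
 [0.5117 0.2739 0.04  ]
 [0.5235 0.2763 0.04  ]]
strip foot rear corners [[0.5071 0.2559 0.0796]
 [0.521  0.2588 0.0796]] tcp [0.5233 0.2168 0.0828] exp rear end [0.5151 0.2559 0.0832]
```

```bash
python3 -m inch '[[[1,3,4,0,-0.2],[1,3,4,0,-0.2],[1,0,0,0,0],[1,0,0,0,0]]]' 20
python3 -c "
from h import *
rep();plan([.5298,.224,.0472],np.radians(102.2),1)"
```

```text
clock: 6.85
position: [0.5325, 0.2249, 0.0853]
ee_rot: [1.971, 2.442, 0.032]
force: [0.2, -0.0, -0.7]
width: 0.113
t6.85 pos [532.5 224.9  85.3] yaw 102.20 down in tool [-0.0103 -0.0175  0.9998] F [ 0.2 -0.  -0.7] Ftool [-0.1  0.1  0.7] w 0.113
[np.float64(-0.7), np.float64(-3.5), np.float64(38.1), np.float64(-0.0)]
```

```bash
python3 -m inch '[[[1,0,-1.5,4,0],[1,0,-1,5,0],[1,0,0,5,0],[1,0,0,4,0],[1,0,0,0,0],[1,0,0,0,0]]]' 20
python3 -c "
from h import *
rep();plan([.5298,.224,.0472],np.radians(102.2),1)"
```

```text
clock: 7.45
position: [0.5295, 0.2242, 0.065]
ee_rot: [1.971, 2.443, 0.029]
force: [-0.1, 0.5, -0.1]
width: 0.106
t7.45 pos [529.5 224.2  65. ] yaw 102.19 down in tool [-0.0098 -0.0161  0.9998] F [-0.1  0.5 -0.1] Ftool [0.5 0.  0.1] w 0.106
[np.float64(-0.4), np.float64(-0.0), np.float64(17.8), np.float64(-0.01)]
```

```bash
python3 - <<'E'
from h import *
d,st=snap("wrist"); 
c=cv2.resize(d["frame"][30:240,260:400],None,fx=4,fy=2.8,interpolation=cv2.INTER_CUBIC)
cv2.imwrite("pics/w6c.png",cv2.convertScaleAbs(c,alpha=1.4))
E
```

```text
(no output)
```

View pics/w6c.png

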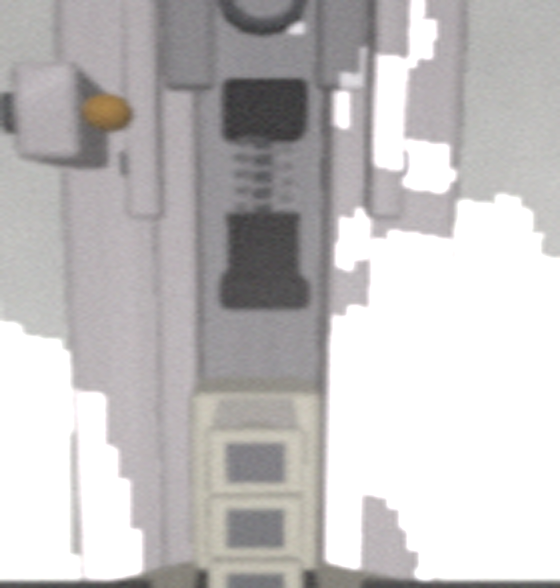

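```bash
python3 -m inch '[[[1,0,0.3,4,0],[1,0,0.2,4,0],[1,0,0,4,0],[1,0,0,2,0],[1,0,0,0,0]]]' 20
python3 -c "
from h import *
rep();plan([.5298,.224,.0472],np.radians(102.2),1)"
```

```text
clock: 8.0
position: [0.5305, 0.2246, 0.0501]
ee_rot: [1.971, 2.442, 0.03]
force: [0.5, 0.1, 0.6]
width: 0.104
t8.00 pos [530.5 224.6  50.1] yaw 102.19 down in tool [-0.01   -0.0167  0.9998] F [0.5 0.1 0.6] Ftool [-0.   0.6 -0.6] w 0.104
[np.float64(-0.4), np.float64(-0.9), np.float64(2.8), np.float64(-0.01)]
```

```bash
python3 -m inch '[[[1,0,-0.4,2,0],[1,0,0,1,0],[1,0,0,0,0],[1,0,0,0,0]]]' 20
python3 -c "
from h import *
rep()"; python3 -m inch '[[[1,2,0,0,0],[1,0,0,0,0]]]' 20
python3 -c "
from h import *
rep()"
```

```text
clock: 8.4
position: [0.5302, 0.2245, 0.0469]
ee_rot: [1.971, 2.442, 0.03]
force: [-0.2, -0.4, -0.7]
width: 0.109
t8.40 pos [530.2 224.5  46.9] yaw 102.19 down in tool [-0.01   -0.0168  0.9998] F [-0.2 -0.4 -0.7] Ftool [-0.4 -0.3  0.7] w 0.109
clock: 8.6
position: [0.5299, 0.2267, 0.047]
ee_rot: [1.971, 2.442, 0.031]
force: [-0.8, 1.1, -0.8]
width: 0.11
t8.60 pos [529.9 226.7  47. ] yaw 102.18 down in tool [-0.0102 -0.0171  0.9998] F [-0.8  1.1 -0.8] Ftool [ 1.2 -0.6  0.8] w 0.110
```

```bash
for i in 1 2 3 4; do python3 -m inch '[[[1,1,0,0,0],[1,0.5,0,0,0],[1,0,0,0,0]]]' 20 >/dev/null
python3 -c "
from h import *
rep()"; done
```

```text
t8.90 pos [529.5 228.6  47.2] yaw 102.20 down in tool [-0.0103 -0.0174  0.9998] F [ 0.4 -0.5 -0.2] Ftool [-0.5  0.3  0.2] w 0.109
t9.20 pos [529.2 230.1  47.3] yaw 102.20 down in tool [-0.0103 -0.0174  0.9998] F [ 0.6  0.5 -0.5] Ftool [0.3 0.7 0.6] w 0.108
t9.50 pos [528.9 231.7  47.3] yaw 102.20 down in tool [-0.0103 -0.0174  0.9998] F [ 0.5 -0.2  0.1] Ftool [-0.3  0.4 -0.1] w 0.107
t9.80 pos [528.5 233.3  47.3] yaw 102.20 down in tool [-0.0103 -0.0174  0.9998] F [ 0.5  0.2 -0. ] Ftool [0.1 0.5 0. ] w 0.104
```

```bash
for i in 1 2 3; do python3 -m inch '[[[1,1,0,0,0],[1,0,0,0,0]]]' 20 >/dev/null
python3 -c "
from h import *
rep()"; done
```

```text
t10.00 pos [528.3 234.4  47.3] yaw 102.20 down in tool [-0.0103 -0.0173  0.9998] F [-0.9  0.1 -0.6] Ftool [ 0.3 -0.9  0.5] w 0.107
t10.20 pos [528.  235.4  47.3] yaw 102.20 down in tool [-0.0103 -0.0173  0.9998] F [-0.1 -1.  -0.5] Ftool [-0.9 -0.3  0.5] w 0.110
t10.40 pos [527.9 236.   47.3] yaw 102.18 down in tool [-0.0098 -0.0173  0.9998] F [ 0.5 -0.1 -0.4] Ftool [-0.3  0.5  0.4] w 0.107
```

```bash
for i in 1 2; do python3 -m inch '[[[1,1,0,0,0],[1,0,0,0,0]]]' 20 >/dev/null
python3 -c "
from h import *
rep()"; done
```

```text
t10.60 pos [527.9 236.1  47.3] yaw 102.13 down in tool [-0.0088 -0.0172  0.9998] F [-0.1 -0.1 -1.3] Ftool [-0.1 -0.1  1.3] w 0.109
t10.80 pos [527.9 236.3  47.3] yaw 102.09 down in tool [-0.008  -0.0173  0.9998] F [-0.2 -3.4  0. ] Ftool [-3.2 -0.9 -0.1] w 0.107
```

```bash
for i in 1 2; do python3 -m inch '[[[1,2,0,0,0],[1,2,0,0,0]]]' 20 >/dev/null
python3 -c "
from h import *
rep()"; done
```

```text
t11.00 pos [527.3 238.8  47.3] yaw 102.01 down in tool [-0.0065 -0.017   0.9998] F [ 1.4 -5.4  0.6] Ftool [-5.5  0.3 -0.6] w 0.111
t11.20 pos [526.8 241.3  47.3] yaw 101.94 down in tool [-0.0046 -0.0168  0.9998] F [ 0.4 -7.4  1.7] Ftool [-7.3 -1.1 -1.7] w 0.106
```

```bash
python3 -m inch '[[[1,1.4,0,0,0]]]' 20 >/dev/null
python3 -c "
from h import *
rep()"; python3 -m inch '[[[1,0.8,0,1,0]]]' 20 >/dev/null
python3 -c "
from h import *
rep()"
```

```text
t11.30 pos [526.6 241.9  47.3] yaw 101.90 down in tool [-0.0036 -0.0167  0.9999] F [ 1.2 -6.3  0.7] Ftool [-6.4 -0.1 -0.7] w 0.104
t11.40 pos [526.7 241.9  46.4] yaw 101.86 down in tool [-0.0026 -0.0169  0.9999] F [ 1.  -5.4  0.1] Ftool [-5.5 -0.1 -0.2] w 0.107
```

```bash
python3 -m inch '[[[1,1.6,0,0,0],[1,1.3,0,0,0]]]' 20 >/dev/null
python3 -c "
from h import *
rep()"; python3 -m inch '[[[1,0.9,0,1.5,0]]]' 20 >/dev/null
python3 -c "
from h import *
rep()"; python3 -m inch '[[[1,0.9,0,1.5,0]]]' 20 >/dev/null
python3 -c "
from h import *
rep()"
```

```text
t11.60 pos [526.5 242.6  46.2] yaw 101.76 down in tool [ 0.     -0.0165  0.9999] F [ 1.3 -6.8  1.8] Ftool [-6.9 -0.1 -1.8] w 0.107
t11.70 pos [526.7 242.5  44.8] yaw 101.71 down in tool [ 0.0011 -0.0166  0.9999] F [ 1.  -6.9  0.7] Ftool [-6.9 -0.4 -0.7] w 0.109
t11.80 pos [526.8 242.4  43.3] yaw 101.66 down in tool [ 0.0023 -0.0167  0.9999] F [ 0.9 -5.8  0.9] Ftool [-5.8 -0.3 -0.9] w 0.110
```

```bash
python3 -m inch '[[[1,1,-0.2,1.5,-0.2]]]' 20 >/dev/null
python3 -c "
from h import *
rep()"; python3 -m inch '[[[1,1,-0.2,1.5,-0.2],[1,1,0,1.5,-0.1]]]' 20 >/dev/null
python3 -c "
from h import *
rep()"
```

```text
t11.90 pos [526.8 242.3  41.8] yaw 101.81 down in tool [ 0.0035 -0.0168  0.9999] F [ 1.6 -5.9  0.8] Ftool [-6.1  0.4 -0.8] w 0.104
t12.10 pos [526.8 242.3  38.7] yaw 102.02 down in tool [ 0.0059 -0.017   0.9998] F [ 0.9 -6.2  2.1] Ftool [-6.3 -0.4 -2.1] w 0.110
```

```bash
python3 -m inch '[[[1,1,0,1.5,0]]]' 20 >/dev/null
python3 -c "
from h import *
rep()"; python3 -m inch '[[[1,1,0,1.2,0]]]' 20 >/dev/null
python3 -c "
from h import *
rep()"; python3 -m inch '[[[1,1,0,1,0]]]' 20 >/dev/null
python3 -c "
from h import *
rep()"
```

```text
t12.20 pos [526.9 242.3  37.1] yaw 101.97 down in tool [ 0.0071 -0.017   0.9998] F [ 1.3 -6.8  1.2] Ftool [-6.9 -0.1 -1.2] w 0.105
t12.30 pos [527.  242.3  35.9] yaw 101.92 down in tool [ 0.0082 -0.017   0.9998] F [ 1.6 -6.4  0.5] Ftool [-6.6  0.3 -0.4] w 0.108
t12.40 pos [527.2 242.2  35. ] yaw 101.86 down in tool [ 0.0093 -0.0171  0.9998] F [ 0.6 -7.8  8.3] Ftool [-7.8 -0.9 -8.3] w 0.110
```

```bash
python3 -m inch '[[[1,0,0,0,0],[1,0,0,0,0]]]' 20 >/dev/null
python3 -c "
from h import *
rep()"; python3 -m inch '[[[0.72,0,0,0,0],[0.72,0,0,0,0],[0.72,0,0,0,0],[0.72,0,0,0,0]]]' 20 >/dev/null
python3 -c "
from h import *
rep()
d,st=snap('wrist'); cv2.imwrite('pics/w7.png',d['frame'])"
```

```text
t12.60 pos [527.3 241.3  35.2] yaw 101.81 down in tool [ 0.0102 -0.0169  0.9998] F [ 0.1 -3.9  0.7] Ftool [-3.8 -0.7 -0.6] w 0.104
t13.00 pos [526.7 245.   35.3] yaw 101.97 down in tool [ 0.0069 -0.0175  0.9998] F [ 0.5  0.4 -0.5] Ftool [0.3 0.6 0.5] w 0.277
```

View pics/w7.png

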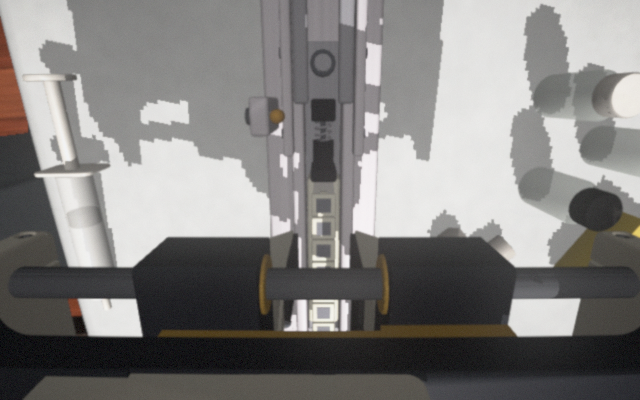

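```bash
python3 -m inch '[[[0.72,0,0,-8,0],[0.72,0,0,-20,0],[0.72,0,0,-30,0],[0.72,0,0,-30,0],[0.72,0,0,-30,0],[0.72,0,0,-20,0],[1,0,0,-10,0],[1,0,0,0,0]]]' 20 >/dev/null
python3 - <<'E'
from h import *
rep()
d,st=snap('wrist'); cv2.imwrite('pics/w8.png',d['frame'])
import pickle; pickle.dump((d,st),open("w8.pkl","wb"))
E
```

```text
t13.85 pos [523.2 245.6 191.8] yaw 101.96 down in tool [ 0.0061 -0.0172  0.9998] F [-0.5  0.2 -0.6] Ftool [ 0.3 -0.5  0.5] w 0.155
```

View pics/w8.png

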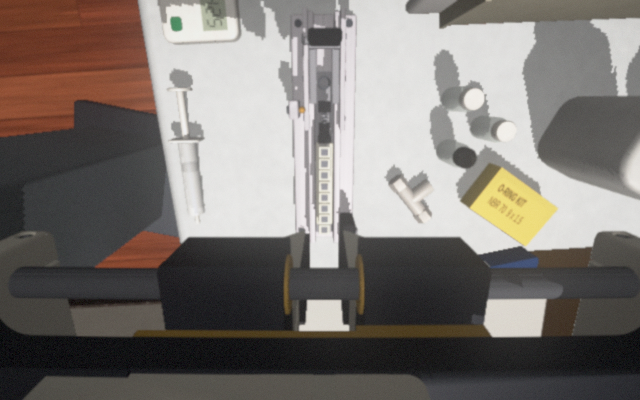

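```bash
python3 - <<'E'
from h import *
import pickle
np.set_printoptions(precision=4,suppress=True)
d,st=pickle.load(open("w8.pkl","rb"))
cv2.imwrite("pics/w8c.png",cv2.resize(d["frame"][0:240,280:470],None,fx=3,fy=2.5,interpolation=cv2.INTER_CUBIC))
uv=holes(d,st,(318,331,140,240),.06,180); print(uv.round(1)); P=onplane(d,uv,.06,st); print(P)
print("tab top corners",onplane(d,[(308,28),(342,28),(308,47),(342,47)],.073,st))
print("instr",onplane(d,[(442,22),(440,26)],0,st),onplane(d,[(442,22)],.1,st))
E
```

```text
[[324.3 152. ]
 [324.  163.5]
 [324.  175. ]
 [324.  186. ]
 [324.  197.2]
 [324.  208. ]
 [324.1 218.9]
 [324.  229.5]]
[[0.5189 0.275  0.06  ]
 [0.5207 0.2653 0.06  ]
 [0.5228 0.2555 0.06  ]
 [0.5248 0.246  0.06  ]
 [0.5269 0.2361 0.06  ]
 [0.529  0.2264 0.06  ]
 [0.5312 0.2165 0.06  ]
 [0.5332 0.2066 0.06  ]]
tab top corners [[0.4874 0.364  0.073 ]
 [0.5119 0.3693 0.073 ]
 [0.49   0.3512 0.073 ]
 [0.5148 0.3565 0.073 ]]
instr [[ 0.6041  0.4088 -0.    ]
 [ 0.6033  0.4051  0.    ]] [[0.5756 0.382  0.1   ]]
```

View pics/w8c.png

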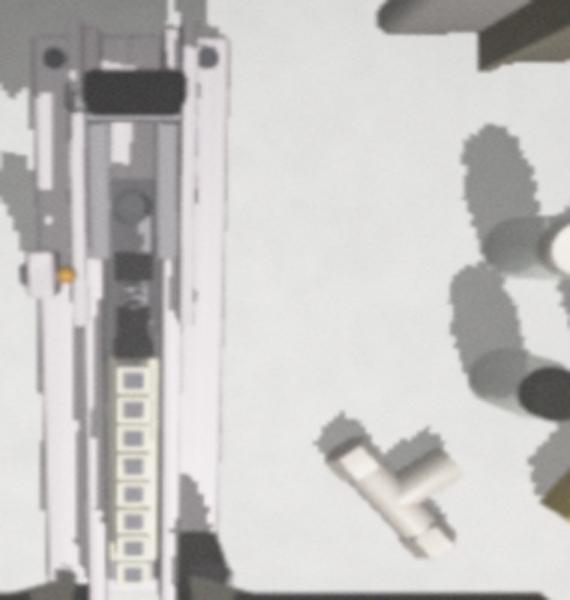

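```bash
python3 - <<'E'
from h import *
np.set_printoptions(precision=3,suppress=True)
ds,_=snap("scene"); dt,_=snap("top")
c=cv2.resize(dt["frame"][30:240,120:330],None,fx=2.8,fy=2.8,interpolation=cv2.INTER_CUBIC); cv2.imwrite("pics/t9.png",c)
ds0=cv2.imread("pics/scene0.png"); cv2.imwrite("pics/s9.png",cv2.resize(ds0[20:200,160:380],None,fx=3.3,fy=3.3,interpolation=cv2.INTER_CUBIC))
E
```

```text
(no output)
```

View pics/t9.png

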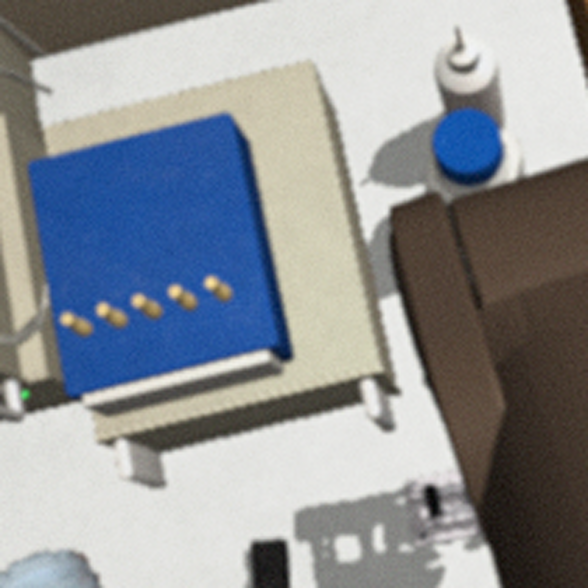

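View pics/s9.png

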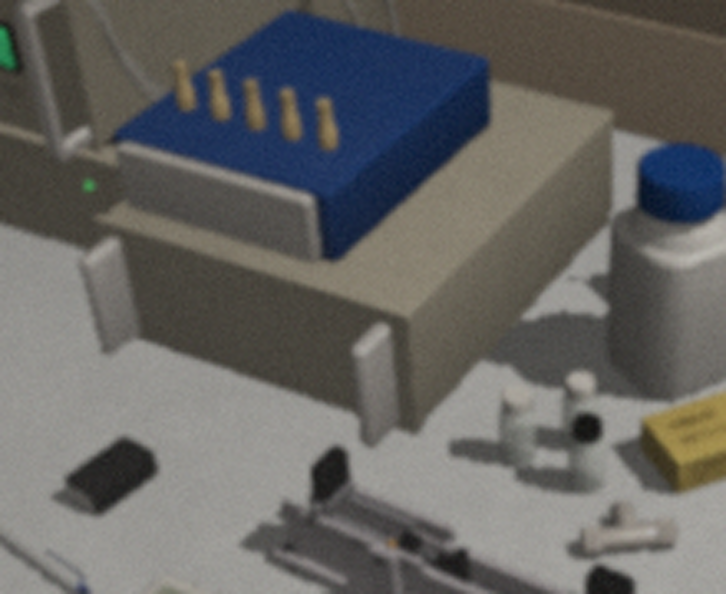

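```bash
python3 - <<'E'
from h import *
np.set_printoptions(precision=3,suppress=True)
ds,_=snap("scene"); dt,_=snap("top")
for z in (.0,.04,.05,.06,.07,.08,.09,.1): print(z,"corner",onplane(ds,[(284.2,116.4)],z)[0,:2],onplane(dt,[(256,162.5)],z)[0,:2],"base",onplane(ds,[(285.5,150)],z)[0,:2],"handle",onplane(ds,[(268,127)],z)[0,:2],onplane(dt,[(250,173)],z)[0,:2], onplane(dt,[(255,181.5)],z)[0,:2])
E
```

```text
0.0 corner [0.689 0.502] [0.623 0.422] base [0.607 0.411] handle [0.636 0.5  ] [0.596 0.436] [0.574 0.422]
0.04 corner [0.652 0.459] [0.614 0.414] base [0.575 0.374] handle [0.603 0.457] [0.588 0.427] [0.567 0.414]
0.05 corner [0.643 0.449] [0.612 0.412] base [0.568 0.364] handle [0.595 0.446] [0.586 0.425] [0.565 0.412]
0.06 corner [0.634 0.438] [0.609 0.41 ] base [0.56  0.355] handle [0.586 0.436] [0.584 0.423] [0.563 0.41 ]
0.07 corner [0.625 0.427] [0.607 0.408] base [0.552 0.346] handle [0.578 0.425] [0.582 0.421] [0.562 0.408]
0.08 corner [0.616 0.416] [0.605 0.406] base [0.544 0.336] handle [0.57  0.414] [0.579 0.419] [0.56  0.406]
0.09 corner [0.607 0.406] [0.602 0.404] base [0.536 0.327] handle [0.561 0.404] [0.577 0.417] [0.558 0.404]
0.1 corner [0.598 0.395] [0.6   0.402] base [0.528 0.318] handle [0.553 0.393] [0.575 0.414] [0.556 0.402]
```

```bash
python3 -c "
from h import *
plan([.4946,.390,.16],np.radians(102.2),6)"
```

```text
[np.float64(24.6), np.float64(0.5), np.float64(4.6), np.float64(-0.04)]
[np.float64(24.6), np.float64(0.5), np.float64(4.6), np.float64(-0.04)]
[np.float64(24.6), np.float64(0.5), np.float64(4.6), np.float64(-0.04)]
[np.float64(24.6), np.float64(0.6), np.float64(4.6), np.float64(-0.04)]
[np.float64(24.6), np.float64(0.6), np.float64(4.6), np.float64(-0.04)]
[np.float64(24.6), np.float64(0.6), np.float64(4.6), np.float64(-0.04)]
```

```bash
python3 -m inch '[[[1,20,0,2,0],[1,25,0,5,0],[1,25,0,5,0],[1,25,0,5,0],[1,25,0,5,0],[1,20,0,5,0],[1,0,0,0,0],[1,0,0,0,0]]]' 20 >/dev/null
python3 -c "
from h import *
rep();plan([.4946,.390,.1],np.radians(102.2),4)
d,st=snap('wrist'); cv2.imwrite('pics/w10.png',d['frame'])"
```

```text
t14.90 pos [490.3 382.5 151.1] yaw 101.71 down in tool [ 0.0163 -0.0021  0.9999] F [ 0.7 -0.6 -0.3] Ftool [-0.7  0.6  0.3] w 0.005
[np.float64(1.8), np.float64(1.4), np.float64(12.7), np.float64(-0.12)]
[np.float64(1.8), np.float64(1.4), np.float64(12.7), np.float64(-0.12)]
[np.float64(1.8), np.float64(1.4), np.float64(12.7), np.float64(-0.12)]
[np.float64(1.8), np.float64(1.4), np.float64(12.7), np.float64(-0.12)]
```

View pics/w10.png

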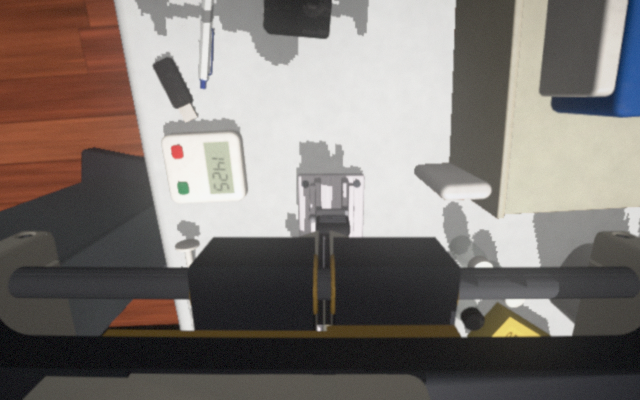

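```bash
python3 - <<'E'
from h import *
import pickle
np.set_printoptions(precision=4,suppress=True)
d,st=snap("wrist")
cv2.imwrite("pics/w10c.png",cv2.resize(d["frame"][160:280,280:390],None,fx=5,fy=4.5,interpolation=cv2.INTER_CUBIC))
g=cv2.cvtColor(d["frame"],cv2.COLOR_BGR2GRAY)
print([(r,int(g[r,328:344].mean())) for r in range(200,236)]); print([(c,int(g[226:230,c].mean())) for c in range(305,360)])
for uv in [(333,216),(314,226),(349,226)]: print(uv,onplane(d,[uv],.073,st))
E
```

```text
[(200, 163), (201, 163), (202, 163), (203, 163), (204, 162), (205, 161), (206, 157), (207, 151), (208, 134), (209, 112), (210, 106), (211, 111), (212, 113), (213, 113), (214, 109), (215, 93), (216, 86), (217, 84), (218, 82), (219, 83), (220, 83), (221, 85), (222, 79), (223, 67), (224, 63), (225, 64), (226, 66), (227, 67), (228, 69), (229, 73), (230, 78), (231, 85), (232, 91), (233, 95), (234, 97), (235, 96)]
[(305, 180), (306, 147), (307, 142), (308, 141), (309, 139), (310, 152), (311, 200), (312, 229), (313, 236), (314, 230), (315, 177), (316, 105), (317, 71), (318, 66), (319, 66), (320, 67), (321, 68), (322, 69), (323, 67), (324, 67), (325, 67), (326, 68), (327, 69), (328, 69), (329, 68), (330, 69), (331, 68), (332, 69), (333, 68), (334, 69), (335, 68), (336, 68), (337, 68), (338, 70), (339, 68), (340, 69), (341, 70), (342, 70), (343, 69), (344, 70), (345, 70), (346, 71), (347, 71), (348, 69), (349, 83), (350, 147), (351, 220), (352, 230), (353, 220), (354, 227), (355, 235), (356, 237), (357, 236), (358, 236), (359, 236)]
(333, 216) [[0.4979 0.3744 0.073 ]]
(314, 226) [[0.486 0.364 0.073]]
(349, 226) [[0.511  0.3692 0.073 ]]
```

View pics/w10c.png

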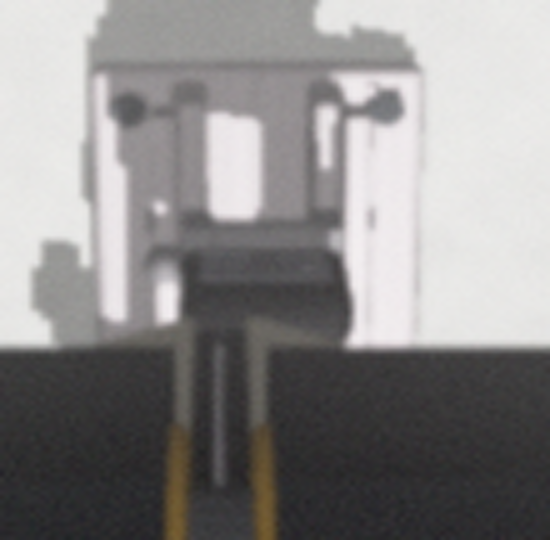

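```bash
python3 -m inch '[[[1,5,2.5,0,0],[1,4,2.5,5,0],[1,0,0,10,0],[1,0,0,10,0],[1,0,0,10,0],[1,0,0,0,0]]]' 20 >/dev/null
python3 -c "
from h import *
rep();plan([.4946,.390,.06],np.radians(102.2),4)
"
```

```text
t15.60 pos [495.8 389.  113.8] yaw 101.39 down in tool [ 0.0162 -0.0032  0.9999] F [-1.   0.7  0.6] Ftool [ 0.9 -0.9 -0.6] w 0.001
[np.float64(0.5), np.float64(-0.3), np.float64(13.4), np.float64(-0.2)]
[np.float64(0.5), np.float64(-0.3), np.float64(13.4), np.float64(-0.2)]
[np.float64(0.5), np.float64(-0.3), np.float64(13.4), np.float64(-0.2)]
[np.float64(0.5), np.float64(-0.3), np.float64(13.4), np.float64(-0.2)]
```

```bash
python3 -m inch '[[[1,1,0,13,-0.2],[1,1,0,13,-0.2],[1,1,0,13,-0.2],[1,0,0,8,-0.2],[1,0,0,0,0],[1,0,0,0,0]]]' 20 >/dev/null
python3 -c "
from h import *
rep();plan([.4946,.390,.06],np.radians(102.2),4)
d,st=snap('scene'); cv2.imwrite('pics/s11.png',cv2.resize(d['frame'][80:260,200:380],None,fx=3.3,fy=3.3,interpolation=cv2.INTER_CUBIC))
"
```

```text
t16.20 pos [494.8 390.8  61.3] yaw 102.27 down in tool [ 0.0174 -0.0012  0.9998] F [-0.2 -0.5 -0.1] Ftool [-0.4 -0.2  0.1] w 0.004
[np.float64(-0.2), np.float64(-0.1), np.float64(0.3), np.float64(0.02)]
[np.float64(-0.2), np.float64(-0.1), np.float64(0.3), np.float64(0.02)]
[np.float64(-0.2), np.float64(-0.1), np.float64(0.3), np.float64(0.02)]
[np.float64(-0.2), np.float64(-0.1), np.float64(0.3), np.float64(0.02)]
```

View pics/s11.png

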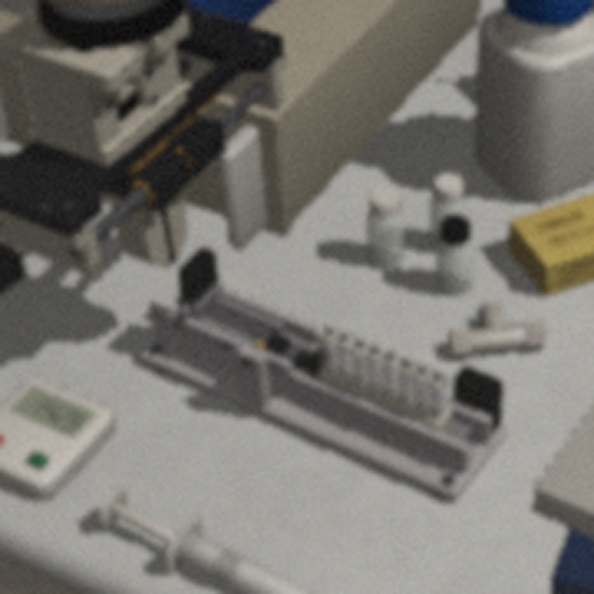

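```bash
python3 -m inch '[[[1,-3,0,1,0],[1,-4,0,1,0],[1,-4,0,0,0],[1,-3,0,0,0]]]' 20 >/dev/null
python3 -c "
from h import *
rep()"; python3 -m inch '[[[1,-4,0,0,0],[1,-4,0,0,0],[1,-4,0,0,0],[1,-4,0,0,0]]]' 20 >/dev/null
python3 -c "
from h import *
st=rep()
plan([.4946+.0762*.2118,.390-.0762*.9773,.059],np.radians(102.2),1)"
```

```text
t16.65 pos [498.8 377.1  61. ] yaw 102.29 down in tool [ 0.0156 -0.0037  0.9999] F [0.2 2.  0.3] Ftool [ 1.9  0.6 -0.4] w 0.003
t17.05 pos [502.3 361.1  61.8] yaw 102.32 down in tool [ 0.0139 -0.0043  0.9999] F [-0.7  1.1 -0.9] Ftool [ 1.3 -0.5  0.9] w 0.005
[np.float64(-46.3), np.float64(-1.5), np.float64(3.4), np.float64(0.12)]
```

```bash
python3 -m inch '[[[1,-4,0,0.6,0],[1,-4,0,0.6,0],[1,-4,0,0.6,0],[1,-4,0,0.5,0],[1,-4,0,0.5,0]]]' 20 >/dev/null
python3 -c "
from h import *
rep()"; python3 -m inch '[[[1,-3,0,0.3,0],[1,-3,0,0.3,0]]]' 20 >/dev/null
python3 -c "
from h import *
st=rep()"
```

```text
t17.55 pos [507.3 340.   59.5] yaw 102.32 down in tool [ 0.0134 -0.005   0.9999] F [-0.7  1.4 -0.3] Ftool [ 1.5 -0.3  0.3] w 0.003
t17.75 pos [508.8 333.3  58.9] yaw 102.30 down in tool [ 0.0136 -0.0051  0.9999] F [-1.3  2.4  0.1] Ftool [ 2.6 -0.8 -0.2] w 0.007
```

```bash
for i in 1 2 3; do python3 -m inch '[[[1,-2.5,0,0,0],[1,-2.5,0,0,0]]]' 20 >/dev/null
python3 -c "
from h import *
rep()"; done
```

```text
t17.95 pos [509.8 329.   58.9] yaw 102.32 down in tool [ 0.0123 -0.0053  0.9999] F [-2.2  8.6 -1.7] Ftool [ 8.9 -0.3  1.6] w 0.006
t18.15 pos [509.8 328.7  59. ] yaw 102.51 down in tool [ 0.0069 -0.0063  1.    ] F [-1.6  9.  -2.6] Ftool [9.2 0.4 2.5] w 0.004
t18.35 pos [509.8 328.8  59.1] yaw 102.74 down in tool [ 0.0014 -0.0074  1.    ] F [-0.9  7.6 -2.1] Ftool [7.6 0.8 2.1] w 0.008
```

```bash
python3 -m inch '[[[1,-4.5,0,0,0.2],[1,-4.5,0,0,0.2]]]' 20 >/dev/null
python3 -c "
from h import *
rep()"; python3 -m inch '[[[1,-4.5,0,0,0.2],[1,-4.5,0,0,0]]]' 20 >/dev/null
python3 -c "
from h import *
rep()"
```

```text
t18.55 pos [510.6 325.1  59.1] yaw 102.59 down in tool [-0.0041 -0.0087  1.    ] F [-0.3  3.5 -0.7] Ftool [3.4 0.5 0.7] w 0.001
t18.75 pos [511.5 321.1  59.3] yaw 102.58 down in tool [-0.0099 -0.0097  0.9999] F [-3.8 22.5 -6. ] Ftool [22.7  1.2  6.2] w 0.003
```

```bash
python3 -m inch '[[[1,3,0,0,0],[1,8,0,0,0],[1,8,0,0,0],[1,0,0,0,0]]]' 20 >/dev/null
python3 -c "
from h import *
rep()
d,st=snap('scene'); cv2.imwrite('pics/s12.png',cv2.resize(d['frame'][100:260,220:380],None,fx=3.7,fy=3.7,interpolation=cv2.INTER_CUBIC))"
```

```text
t19.15 pos [507.  339.4  59.3] yaw 102.52 down in tool [-0.0087 -0.0088  0.9999] F [0.4 0.4 0.4] Ftool [ 0.3  0.5 -0.4] w 0.005
```

View pics/s12.png

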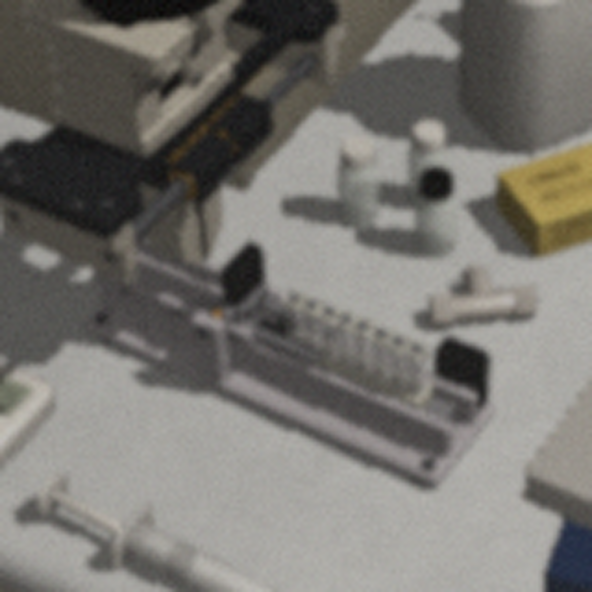

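```bash
python3 -m inch '[[[1,0,0,-15,0],[1,0,0,-25,0],[1,-10,0,-30,0],[1,-30,0,-30,0],[1,-35,0,-20,0],[1,-25,0,0,0],[1,0,0,0,0],[1,0,0,0,0]]]' 20 >/dev/null
python3 - <<'E'
from h import *
np.set_printoptions(precision=4,suppress=True)
rep()
d,st=snap('wrist'); cv2.imwrite('pics/w13.png',d['frame'])
import pickle; pickle.dump((d,st),open("w13.pkl","wb"))
E
```

```text
t20.00 pos [530.5 232.1 190.8] yaw 102.24 down in tool [-0.0055 -0.0129  0.9999] F [-0.   0.8 -1.1] Ftool [0.8 0.1 1.1] w 0.007
```

View pics/w13.png

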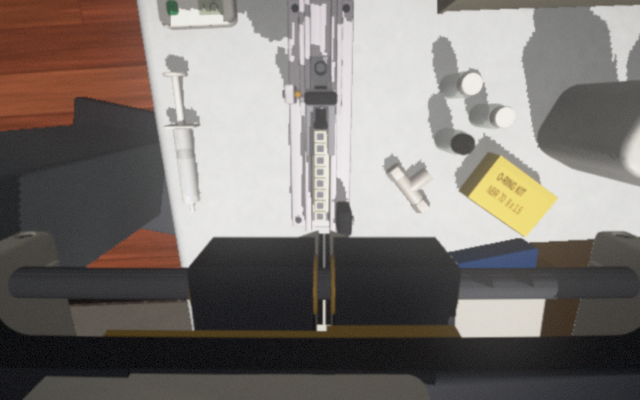

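```bash
python3 - <<'E'
from h import *
import pickle
np.set_printoptions(precision=4,suppress=True)
d,st=pickle.load(open("w13.pkl","rb"))
g=cv2.cvtColor(d["frame"],cv2.COLOR_BGR2GRAY)
uv=holes(d,st,(314,327,128,222),.06,180); P=onplane(d,uv,.06,st); print(P)
print([(r,int(g[r,326:333].mean())) for r in range(84,114)])
print("tab top rear/front at z.073",onplane(d,[(320,91.5),(320,104)],.073,st))
d8,s8=pickle.load(open("w8.pkl","rb")); g8=cv2.cvtColor(d8["frame"],cv2.COLOR_BGR2GRAY)
print([(r,int(g8[r,330:338].mean())) for r in range(22,54)])
E
```

```text
[[0.5185 0.2748 0.06  ]
 [0.5206 0.265  0.06  ]
 [0.5226 0.2555 0.06  ]
 [0.5247 0.2457 0.06  ]
 [0.5267 0.2359 0.06  ]
 [0.5289 0.2263 0.06  ]
 [0.531  0.2165 0.06  ]
 [0.533  0.2067 0.06  ]]
[(84, 123), (85, 122), (86, 119), (87, 117), (88, 114), (89, 112), (90, 109), (91, 95), (92, 79), (93, 74), (94, 75), (95, 76), (96, 77), (97, 77), (98, 78), (99, 79), (100, 78), (101, 80), (102, 79), (103, 82), (104, 103), (105, 134), (106, 151), (107, 152), (108, 151), (109, 152), (110, 152), (111, 152), (112, 152), (113, 152)]
tab top rear/front at z.073 [[0.5114 0.3095 0.073 ]
 [0.5133 0.3004 0.073 ]]
[(22, 147), (23, 146), (24, 148), (25, 145), (26, 136), (27, 112), (28, 84), (29, 66), (30, 64), (31, 65), (32, 65), (33, 64), (34, 66), (35, 65), (36, 66), (37, 67), (38, 66), (39, 65), (40, 66), (41, 66), (42, 66), (43, 66), (44, 68), (45, 90), (46, 135), (47, 152), (48, 132), (49, 138), (50, 153), (51, 158), (52, 158), (53, 159)]
```

```bash
python3 - <<'E'
from h import *
import pickle
np.set_printoptions(precision=4,suppress=True)
d,st=pickle.load(open("w13.pkl","rb"))
f=d["frame"]
c1=cv2.resize(f[0:20,285:355],None,fx=8,fy=8,interpolation=cv2.INTER_CUBIC);c2=cv2.resize(f[205:235,285:355],None,fx=8,fy=8,interpolation=cv2.INTER_CUBIC)
cv2.imwrite("pics/w13c.png",np.vstack([c1,c2]))
v=np.array([.2118,-.9773])
for z in (.006,.01,.014):
    S=onplane(d,[(295,7.5),(298,219.5)],z,st); m=S.mean(0); 
    tab=onplane(d,[(320,91.3)],.073,st)[0]
    o=m[:2]@v; print(z,S[:,:2]@v,"origin s",o,"tab rear x_f",tab[:2]@v-o,"strip x_f",np.array([.5258,.2408])@v-o)
E
```

```text
0.006 [-0.2696 -0.0674] origin s -0.168501974268056 tab rear x_f -0.02584024487993633 strip x_f 0.04453257426805603
0.01 [-0.2687 -0.0687] origin s -0.16869222091045186 tab rear x_f -0.025649998237540467 strip x_f 0.04472282091045189
0.014 [-0.2677 -0.0701] origin s -0.16888246755284772 tab rear x_f -0.025459751595144603 strip x_f 0.044913067552847755
```

View pics/w13c.png

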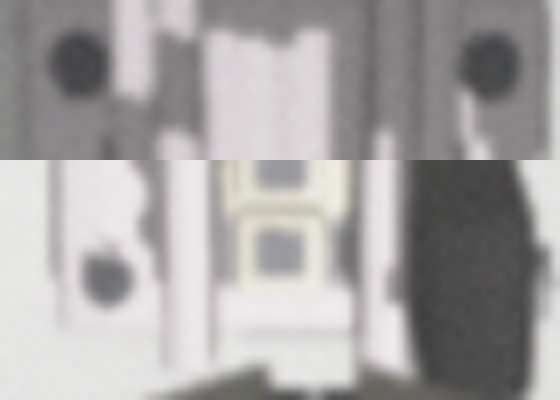

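```bash
python3 -c "
from cell import workorder
print(workorder.sign_off())"
```

```text
the job is handed in; nothing more can be done
None
```

The strip is loaded and the rail is shut; I handed the job in at about 20 s of the 48 s. No verdict came back.

**Loading the strip:** I gripped the strip at 20 N and brought it into the channel about 12 mm above the floor. I felt the follower, then pushed it back about 6–7 mm; the force read 6–8 N, against the 14 N limit. The strip touched the floor at the expected height with about 8 N downward, and I let go there.

**Closing the rail:** I pushed the tab with closed fingers. The detent held at about 9 N, then the force dropped to about 3 N as it passed. The push ended at about 23 N on the stop, under the 45 N limit, and I backed off.

**Last checks, from the wrist camera:**
- **Strip:** it lies along the channel, its cell tops match the seated height, and it did not move while the rail was closed. Its centre is 43–45 mm ahead of the feeder's origin.
- **Rail:** measured against the feeder's screws, the tab puts the rail at about 60 mm, fully shut. Two cruder comparisons of the tab before and after gave 58.5 and 60.8 mm, a spread of about 2 mm.
- **Bystanders:** the vials, timer and syringe look unmoved in the pictures; I did not measure them.
- **Arm:** it was clear of everything when I handed in.

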